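Fit a charged battery pack in the field meter

ROBOT

A 6-joint arm with a two-finger parallel gripper is mounted at the origin on the work surface. World frame = base frame: x ahead of the robot, y to its left, z up, the work surface at z = 0. Lengths are in m, angles in rad, forces in N, time in s.
With the tool pointing down it reaches from about 0.325 to 0.925 m from the base axis. Payload 3.1 kg.
Tool frame: the origin (TCP) lies at the very end of the fingers, on their centre line; the grasp point (between the pads) lies 19 mm behind it; y points along the fingers, x is the direction in which the jaws open and shut, and the axes are right-handed (so a half turn about y gives the same grasp; the last joint's range is limited). The gripper opens to 85 mm and grips with 20 to 120 N. Pads are 22 mm wide; open, the fingers measure 114 mm over their backs; the gripper's body (76 mm by 85 mm) begins 54 mm behind the grasp point. The pads swing forward as they close: fully open they stand 13 mm farther back than shut.
Start: joints at [-1.288, 0.217, 1.613, -0, 1.311, -0.112], TCP at [0.24, -0.577, 0.197] pointing down, gripper open.
Joint ranges: [-2.75, 2.75], [-0.78, 2.1], [0.31, 2.55], [-1.13, 4.27], [0.13, 2.63], [-2.58, 2.58]. Speed limits (rad/s): [2.79, 2.79, 3.14, 3.14, 3.14, 3.14].

INTERFACE

Orientations are given as a rotation vector (axis times angle).
In Python, from cell import env gives the robot as it stands.
- The arm moves only by the shell command python3 -m inch 'ROWS' [OPENING] [FORCE]. ROWS is JSON, a list of rows, each an object with "slide": the shift along the tool's x, y, z in mm, a list of three; "twist": the turn about the tool's y in degrees. In form: [{"slide": [tx, ty, tz], "twist": twist}, ...]. A call has 1 to 8 rows; each row is the pose to reach, as a shift and turn from the pose measured when the call began, along the tool's axes at that moment; what a row does not reach only later rows make up. A row lasts 1/8 s, in which the tool goes at most 62.5 mm and 10.7 degrees, less where a joint would pass 70% of its speed; a pose out of reach is approached as far as the arm can. A call with a gripper value outside its range is refused whole. OPENING is the finger opening in mm, from 0 to 85.4, set as the call begins (- or left out, the last holds). The fingers move at their own pace and stop on an object; FORCE is the grip in N (left out, the last holds). Time passes only in rows, so rows that repeat a pose let the fingers close. It gives the time, the measured TCP pose, the force and the opening at its end, in the units of the state.
- env.get_obs(): the state, without advancing time (a new reading comes with each control period).
- env.read_camera(name): name is "scene" or "side" or "wrist"; returns a dict with "pixels" (400x640x3 uint8, red, green, blue), "depth" (400x640 float32, m along the optical axis (not along the pixel's ray), 0 where there is no reading), "camera_matrix" (3x3 intrinsics, pixels), "R" (3x3) and "t" (3): a world point X has camera coordinates R X + t; the wrist camera has in their place "hand_eye" (4x4, takes a point from camera to tool coordinates, whose origin is the TCP and whose axes are the tool frame's). Camera axes: x right, y down, z forward; pixel columns grow to the right and rows downward; lengths in m; the calibration is good to about 2 mm. A picture is of the moment at which its call begins: read the wrist's pose just before it.
- env.close_job(): hands the job in, once; it reports no verdict.
The state is a dict: "clock": time; "q": joint angles; "joint_vel": joint speeds; "tau": joint torques, N m; "tcp_pos": TCP position; "tcp_rot": TCP orientation; "wrist_force": force on the tool from outside, world axes, zero at the start; "torque": the same for the moment, N m; "opening": finger opening in m.
Only numpy, scipy, OpenCV 4.12 (cv2) and the standard library are available. Lean on these libraries where they do the work, as an engineer would, in place of code of your own. Each camera call takes 0.05 s, during which the arm holds its last target. There are 200 camera calls.

TASK

The field meter is lying on its face for a battery change. With the spatula blade in the notch of the battery cover, lever the cover open and swing it right back, then lay the spatula down on the bench. Fit the charged pack from the cradle fully home in the bay, contact face down and contacts at the hinge end, and close the cover until it clicks shut, leaving the other bench things where they are.

Things in the scene. Friction and masses are not known exactly. Their poses are not given: they have to be found in the camera images.
- meter: Portable field meter lying face down, fixed: light grey case 110 (x) x 200 (y) x 52 mm high, rubber boots 118 x 26 x 56 mm high at its y ends, probe sockets on the +y end. Origin: centre of its underside on the bench; z up, x towards the hinge of the battery cover (away from the robot), y along the hinge. Back face, now up, flat at z = 52; front edge at x = -55.
- cover (a joint): Hinge of the dark battery cover, rad: 0 = shut, grows as it swings up and back, 2.0 = stop, leaning back past upright. Light (45 g) and free: falls shut before upright, falls open past it. A sprung catch holds it shut: about 4 N up at the front wall frees it once that has risen about 5 mm; pressed on top near the front wall with about 4 N it clicks shut again; unpressed it rests ajar at about 0.1.
- cover_hinge (a point): The hinge axis at mid-length, 68 mm above the bench, x = 43 of the meter, along the meter's y; axes as the meter's. A ridge and two ears under it stand 13 to 16 mm above the back face, x = 40 to 52. Swung fully back, the cover's free end stands about 65 mm above and 32 mm behind (+x) the hinge axis.
- cover_lip (a point): Middle of the upper edge of the pry notch in the cover's front wall; moves with the cover. Shut: x = -30, y = 0 of the meter, 6 mm above the back face. The notch is 30 mm wide (y), open down to the back face. The blade slides in there and levers on the case's front edge, 25 mm before the wall. The cover is a shell 70 (x) x 56 (y) x 17.5 mm high, walls 2.5 mm, x = -30 to 40 of the meter.
- bay_floor (a point): Centre of the battery bay's floor, x = 7, y = 0 of the meter, 45 mm above the bench; axes as the meter's. The bay is a rectangular pocket 55 (x) x 39 (y) x 7 mm deep with 2 mm chamfered edges under the cover; the pack home in it stands 11 mm proud of the back face. The catch's two tongues stand 11 mm high at x = -22, y = 22 and -22 of the meter.
- pack: Grey battery pack, 52 (x) x 36 (y) x 18 mm (z), 85 g, starting in the charging cradle. Origin: centre of its underside, which is the contact face (three gold strips); z points out of the other face, with a paper label and, at the -x end, three finger ridges. At the start it lies contact face down.
- pack_contacts (a point): Middle of the three contact strips on the pack's contact face, 19 mm from the pack's origin along its +x. Home in the bay they lie at the hinge end.
- charger: Pale grey charging cradle, fixed, 92 (x) x 74 (y) x 30 mm high, with an 8 mm higher rib along its +x edge (x = 34 to 46). Origin: centre of its underside; z up. The pack lies in an open pocket 7 mm deep in its middle (floor 23 mm above the bench, 2 mm play all round), 11 mm of it standing proud, contacts to +x.
- spatula: Flat spatula, 170 mm long, 65 g: wooden handle 84 (x) x 18 (y) x 14 mm (z), straight steel blade 16 mm wide and 2 mm thick reaching 86 mm beyond the handle in its mid-plane, round at the tip. Origin: centre of the handle's underside; x towards the tip, z up; balance point about x = 25. Starts lying on the bench on its handle, blade 6 mm above the bench.
- spatula_tip (a point): Tip of the blade, at x = 128, y = 0, z = 7 of the spatula.
- beaker: Glass beaker, 46 mm wide, 60 mm high; stays where it is. Origin: centre of its underside.
- jar: Glass jar with white lid, 44 mm wide, 50 mm high; stays where it is. Origin: centre of its underside.
- tip_box: Blue pipette-tip box with clear lid, 122 x 84 x 82 mm high; stays where it is. Origin: centre of its underside.
- reagent: Square grey reagent bottle with red cap, 88 x 88 x 155 mm high; stays where it is. Origin: centre of its underside.
There are look-alikes about, which are no part of the job. What is shaped like the meter but green or orange is not meant.

How it is judged:
On the way, in this order (a step that is already met when the one before it is completed fails the run):
1. the cover is levered up with the spatula: open by more than 0.35 rad with the spatula bearing on it (value of joint cover above 0.35 rad and contact force between spatula and cover above 0.03 N), for 0.04 s.
2. the spatula lies on the bench, let go, and the cover is swung back past upright (over 1.6 rad) (value of joint cover above 1.6 rad and height (world z) of spatula below 0.02 m and height (world z) of spatula_tip below 0.03 m and contact force between spatula and the fingers below 0.05 N), for 0.2 s.
3. the pack is home in the bay, contact face down, contacts at the hinge end, the cover still open (value of joint cover above 1 rad and horizontal distance between pack and bay_floor below 0.004 m and z of pack in the frame of bay_floor below 0.002 m and angle between pack's own z axis and vertical below 0.08 rad and x of pack_contacts in the frame of bay_floor above 0.012 m), for 0.2 s.
At the end, for the whole second after the job is handed in: Pack home in the bay (within 4 mm sideways and 2 mm in height, level within 0.08 rad), contact face down, contacts at the hinge end; cover clicked shut (below 0.04 rad); spatula lying still and flat on the bench (handle's underside below 20 mm, tip below 30 mm) (horizontal distance between pack and bay_floor below 0.004 m and z of pack in the frame of bay_floor below 0.002 m and angle between pack's own z axis and vertical below 0.08 rad and x of pack_contacts in the frame of bay_floor above 0.012 m and value of joint cover below 0.04 rad and linear speed of each of pack, spatula below 0.02 m/s and height (world z) of each of spatula_tip, spatula_tip below 0.03 m and height (world z) of spatula below 0.02 m); the robot touches nothing.
It fails at once if a bystander (beaker, jar, tip box or reagent bottle) is pushed more than 20 mm (distance of any of beaker, jar, tip_box, reagent from where it was at the start of the episode above 0.02 m).
It also fails if it takes over 69 s, if anything falls off the work surface, if the arm or the gripper's body presses on something with over 40 N, if the wrist force passes 120 N, or if a joint passes its speed limit or range.

## Working session

There is one attempt and no reset: what is moved stays moved. The work goes in short steps, Python scripts to look and compute and a shell command to move; the robot and the scene stay as the last step left them, time stands still between calls to the robot, and variables do not carry over. Pictures are saved under pics/ and viewed, about 8 in all and at most 12, crops included, and the job is handed in when it is done.

```bash
ls; mkdir -p pics; python3 - <<'E'
from cell import env
import cv2,numpy as np
o=env.get_obs();print(o)
for n in("scene","side"):
    c=env.read_camera(n);cv2.imwrite(f"pics/{n}0.png",c["pixels"][:,:,::-1]);np.savez(f"pics/{n}0.npz",**c)
    print(n,c["camera_matrix"],-c["R"].T@c["t"],c["R"][2],(c["depth"]>0).mean())
E
```

```text
pics
{'clock': 0.0, 'q': array([-1.28821206e+00,  2.17761564e-01,  1.61494906e+00,  4.21244774e-06,
        1.31128097e+00, -1.12194189e-01]), 'joint_vel': array([-0.00112988, -0.00347213, -0.00115986,  0.00076144, -0.00094807,
        0.00062453]), 'tau': array([-9.96068266e-04, -3.96849954e+01, -3.03853440e+01, -2.42328215e-04,
        9.75154981e-03,  6.44907999e-06]), 'tcp_pos': array([ 0.24014952, -0.57604464,  0.19525597]), 'tcp_rot': array([-1.36890245,  0.9149738 , -0.91195715]), 'wrist_force': array([ 0.23463023, -1.62700289,  0.54201667]), 'torque': array([ 0.08048653,  0.00952129, -0.04594462]), 'opening': 0.08539060319149834}
scene [[475.9231322    0.         321.46537157]
 [  0.         475.9231322  198.93823401]
 [  0.           0.           1.        ]] [ 1.12488432 -0.73379181  0.83687039] [-0.51052727  0.59307647 -0.62259313] 0.99584765625
side [[364.64022883   0.         316.09592843]
 [  0.         364.64022883 198.65035605]
 [  0.           0.           1.        ]] [ 0.15824492 -0.79523968  0.95756828] [ 0.26475999  0.64213167 -0.71942274] 0.9960078125
```

View pics/scene0.png

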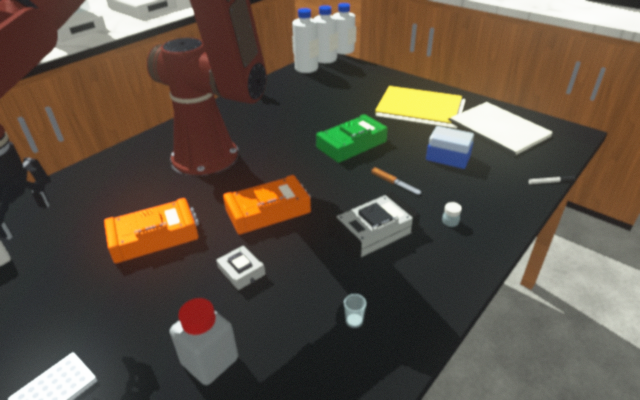

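View pics/side0.png

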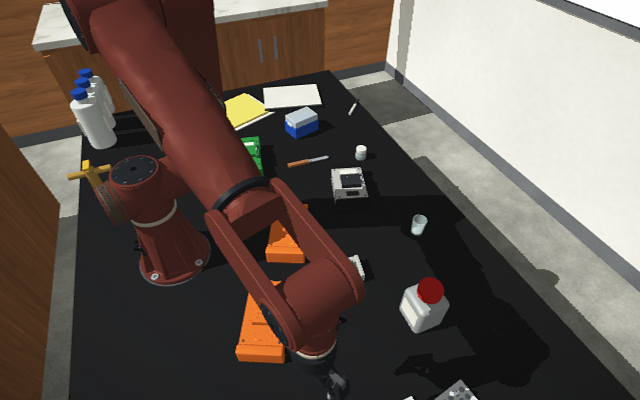

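The scene view shows the light grey meter with its dark cover at about (375,222); the green (352,138) and two orange (152,230), (268,205) look-alikes don't fit the "light grey" description. The spatula is at (396,180), the cradle with the pack at (241,265), and the beaker, jar, tip box and reagent bottle at (354,310), (452,214), (450,146), (205,343). The side view shows the meter at (349,182) and the spatula at (308,160). I'll confirm in a crop and measure.

```bash
cat > h.py <<'E'
import numpy as np,cv2
from scipy.spatial.transform import Rotation as Ro
def load(n): return dict(np.load(f"pics/{n}.npz"))
def shoot(n,name):
    from cell import env
    o=env.get_obs(); c=env.read_camera(n)
    if n=="wrist":
        T=np.eye(4);T[:3,:3]=Ro.from_rotvec(o["tcp_rot"]).as_matrix();T[:3,3]=o["tcp_pos"]
        W=T@c["hand_eye"]; c["R"]=W[:3,:3].T; c["t"]=-c["R"]@W[:3,3]
    np.savez(f"pics/{name}.npz",**c); cv2.imwrite(f"pics/{name}.png",c["pixels"][:,:,::-1]); return c
def ray(c,u,v):
    d=np.linalg.solve(c["camera_matrix"],[u,v,1.]); return -c["R"].T@c["t"], c["R"].T@d
def plane(c,u,v,z):
    p,d=ray(c,u,v); return p+d*(z-p[2])/d[2]
def cloud(c):
    v,u=np.mgrid[:400,:640]; D=c["depth"]
    P=np.linalg.inv(c["camera_matrix"])@np.stack([u*D,v*D,D]).reshape(3,-1)
    return ((P-c["t"][:,None]).T@c["R"]).reshape(400,640,3)
def proj(c,X):
    p=c["camera_matrix"]@(c["R"]@np.asarray(X,float)+c["t"]); return p[:2]/p[2]
E
python3 - <<'E'
from h import *
c=load("scene0");P=cloud(c)
for n,(u,v) in dict(metercover=(378,213),case=(360,226),pack=(240,262),charger=(225,268),handle=(383,175),tip=(418,191),beaker=(354,310),jar=(452,208),tip_box=(450,140),reag=(198,318),green=(350,140)).items(): print(n,P[v,u].round(3),plane(c,u,v,0.0).round(3))
im=c["pixels"][:,:,::-1]
a=cv2.resize(im[155:265,325:475],None,fx=4,fy=4,interpolation=2)
b=cv2.resize(im[240:295,205:280],None,fx=4,fy=4,interpolation=2)
o=np.zeros((600,600,3),np.uint8);o=np.vstack([a[:440],np.zeros((160,600,3),np.uint8)])
o[440:600,:300]=b[30:190]
cv2.imwrite("pics/crop0.png",o)
E
```

```text
metercover [0.642 0.042 0.07 ] [0.598 0.113 0.   ]
case [ 0.626 -0.011  0.054] [0.591 0.04  0.   ]
pack [ 0.477 -0.274  0.043] [ 0.443 -0.249  0.   ]
charger [ 0.456 -0.303  0.032] [ 0.43  -0.286  0.   ]
handle [0.52  0.248 0.017] [0.508 0.268 0.   ]
tip [0.635 0.256 0.008] [ 0.631  0.265 -0.   ]
beaker [ 0.772 -0.23   0.062] [ 0.744 -0.19   0.   ]
jar [0.766 0.197 0.051] [0.743 0.258 0.   ]
tip_box [0.625 0.44  0.084] [0.569 0.572 0.   ]
reag [ 0.615 -0.479  0.157] [ 0.497 -0.42   0.   ]
green [0.361 0.296 0.053] [0.31  0.365 0.   ]
```

View pics/crop0.png

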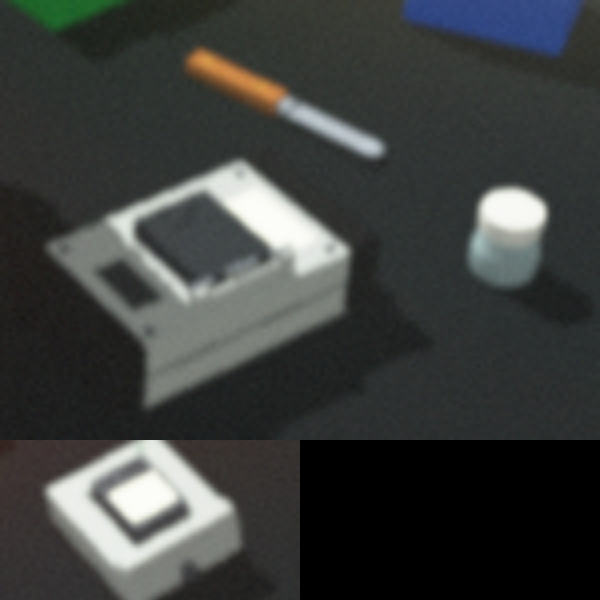

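The crop confirms the grey meter (cover at crop (200,235)), the spatula at (190,60)–(380,150), and the cradle with its labelled pack at (140,500). Next I'll measure poses from both fixed views.

```bash
python3 - <<'E'
from h import *
def rect(Q,name):
    r=cv2.minAreaRect((Q[:,:2]*1000).astype(np.float32)); print(name,len(Q),np.round(r[0],1),np.round(r[1],1),round(r[2],1),"z",np.percentile(Q[:,2],[5,50,95]).round(4))
for n in("scene0","side0"):
    c=load(n);P=cloud(c);hsv=cv2.cvtColor(c["pixels"],cv2.COLOR_RGB2HSV)
    x,y,z=P[...,0],P[...,1],P[...,2]
    print(n)
    m=(abs(x-.64)<.13)&(abs(y-.04)<.15)&(z>.046)&(z<.06)&(hsv[...,1]<60); rect(P[m],"meter top")
    m=(abs(x-.64)<.13)&(abs(y-.04)<.15)&(z>.066)&(z<.075); rect(P[m],"cover top")
    m=(abs(x-.55)<.12)&(abs(y-.25)<.06)&(z>.009)&(z<.03)&(hsv[...,1]>120)&(hsv[...,0]<20); rect(P[m],"handle")
    m=(abs(x-.6)<.12)&(abs(y-.25)<.06)&(z>.002)&(z<.02)&(hsv[...,1]<90)&(hsv[...,2]>110); rect(P[m],"blade")
    m=(abs(x-.46)<.1)&(abs(y+.27)<.1)&(z>.027)&(z<.034)&(hsv[...,2]>120); rect(P[m],"charger top")
    m=(abs(x-.46)<.1)&(abs(y+.27)<.1)&(z>.036)&(z<.05); rect(P[m],"pack top/rib")
E
```

```text
scene0
meter top 1957 [648.2  77.7] [299.1 136.9] 66.4 z [0.0491 0.0539 0.0584]
cover top 538 [642.3  39.4] [79.4 83.6] 69.2 z [0.067  0.0706 0.0734]
handle 125 [514.9 259.1] [22.  86.2] 83.2 z [0.0102 0.0146 0.0178]
blade 127 [600.7 260.4] [89.4 28.5] 0.0 z [0.0027 0.0089 0.0136]
charger top 463 [ 434.5 -253. ] [ 92. 189.] 62.3 z [0.0281 0.0309 0.0332]
pack top/rib 463 [ 435.9 -248.2] [ 84.5 191.4] 63.5 z [0.037  0.0411 0.0449]
side0
meter top 955 [647.5  76.6] [299.6 135.9] 66.3 z [0.0506 0.0552 0.0591]
cover top 263 [641.9  37.9] [75.  81.2] 72.8 z [0.067  0.0716 0.0742]
handle 83 [514.9 258.8] [24.4 79.4] 85.0 z [0.0102 0.0156 0.0197]
blade 51 [599.1 256.4] [19.  84.4] 89.2 z [0.0073 0.0105 0.0161]
charger top 31 [ 446.4 -220. ] [ 48.8 176.3] 52.0 z [0.0287 0.0324 0.0336]
pack top/rib 103 [ 453.  -226.3] [ 62.2 195.6] 47.3 z [0.037  0.0403 0.0439]
```

```bash
cat >> h.py <<'E'
def go(X=None,yaw=None):
    """slide (mm) to TCP target X and twist (deg) so tool z is horizontal heading yaw (mod 180)"""
    from cell import env
    o=env.get_obs();R=Ro.from_rotvec(o["tcp_rot"]).as_matrix()
    h=np.degrees(np.arctan2(R[1,2],R[0,2]))
    print("t",round(o["clock"],2),"tcp",o["tcp_pos"].round(4),"toolz heading",h.round(1),"down",R[:,1].round(3),"q6",o["q"][5].round(2),"F",o["wrist_force"].round(1),"open",round(o["opening"],4))
    if X is not None: print("slide",((np.array(X)-o["tcp_pos"])@R*1000).round(1))
    if yaw is not None:
        d=(yaw-h+90)%180-90; print("world ccw turn",d,"=> twist",-d)
E
python3 - <<'E'
from h import *
go([.52,.12,.32],0)
c=shoot("wrist","w0");print(c["hand_eye"].round(3),c["camera_matrix"][0].round(1))
E
```

```text
t 0.1 tcp [ 0.2402 -0.5761  0.1954] toolz heading 22.6 down [-0.001  0.002 -1.   ] q6 -0.11 F [-0.2 -0.2  0.3] open 0.0853
slide [-535.2 -123.3  526.1]
world ccw turn -22.620912967383617 => twist 22.620912967383617
[[ 1.     0.001  0.001  0.001]
 [-0.    -0.296  0.955 -0.179]
 [ 0.001 -0.955 -0.296  0.075]
 [ 0.     0.     0.     1.   ]] [298.7   0.  313.4]
```

```bash
python3 -m inch '[{"slide":[-532,-55,611],"twist":10},{"slide":[-532,-55,611],"twist":22},{"slide":[-532,-55,611],"twist":22},{"slide":[-532,-55,611],"twist":22},{"slide":[-532,-55,611],"twist":22},{"slide":[-532,-55,611],"twist":22},{"slide":[-532,-55,611],"twist":22},{"slide":[-532,-55,611],"twist":22}]'; python3 -c "
from h import *
go([.60,.15,.25],0)"
```

```text
clock: 1.15
tcp_pos: [0.4619, -0.1278, 0.2306]
tcp_rot: [-1.213, 1.202, -1.2]
wrist_force: [1.0, -0.6, -0.2]
opening: 0.0855
t 1.15 tcp [ 0.4619 -0.1278  0.2306] toolz heading 0.6 down [-0.     0.002 -1.   ] q6 1.14 F [ 1.  -0.6 -0.2] open 0.0855
slide [-276.3  -19.   141.1]
world ccw turn -0.609176345205384 => twist 0.609176345205384
```

Twist sign is confirmed. Finishing the approach, then looking with the wrist camera.

```bash
python3 -m inch '[{"slide":[-276,-19,141],"twist":0},{"slide":[-276,-19,141],"twist":0},{"slide":[-276,-19,141],"twist":0},{"slide":[-276,-19,141],"twist":0},{"slide":[-276,-19,141],"twist":0},{"slide":[-276,-19,141],"twist":0}]'; python3 -c "
from h import *
go()
c=shoot('wrist','w1')
for X in ([.515,.259,.014],[.643,.259,.007],[.642,.04,.069]): print(proj(c,X))"
```

```text
clock: 1.9
tcp_pos: [0.6007, 0.1536, 0.2492]
tcp_rot: [-1.215, 1.199, -1.195]
wrist_force: [-0.4, -0.2, -0.3]
opening: 0.0854
t 1.9 tcp [0.6007 0.1536 0.2492] toolz heading 0.9 down [-0.001  0.003 -1.   ] q6 1.69 F [-0.4 -0.2 -0.3] open 0.0854
[241.14571115 219.15299067]
[237.21840328 130.46605683]
[409.62613397 138.55014679]
```

View pics/w1.png

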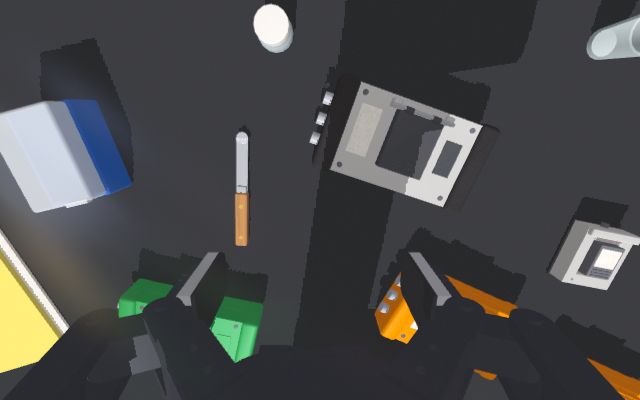

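The wrist view is clear: spatula handle at (241,219) with tip (241,133) pointing +x. The meter has its dark cover at (410,143), hinge ridge at the top (425,112), sockets on the left (320,120). The cradle with the pack is at (600,258).

```bash
cat > m.py <<'E'
from h import *
def mr(Q): 
    r=cv2.minAreaRect((Q[:,:2]*1000).astype(np.float32)); return np.round(r[0],1),np.round(r[1],1),round(r[2],1)
def onz(c,m,z):
    n,l,s,_=cv2.connectedComponentsWithStats(m.astype(np.uint8)); k=1+np.argmax(s[1:,4]); v,u=np.nonzero(l==k)
    return np.array([plane(c,a,b,z) for a,b in zip(u,v)]),u,v
E
python3 - <<'E'
from m import *
c=load("w1");P=cloud(c);hsv=cv2.cvtColor(c["pixels"],cv2.COLOR_RGB2HSV)
v,u=np.mgrid[:400,:640];H,S,V=hsv[...,0],hsv[...,1],hsv[...,2];x,y,z=P[...,0],P[...,1],P[...,2]
B=lambda a,b,d,e:(u>a)&(u<b)&(v>d)&(v<e)
Q,uu,vv=onz(c,B(220,265,120,255)&(S>100)&(V>90),.014);print("handle",mr(Q),"z",np.median(z[vv,uu]))
Q2,uu,vv=onz(c,B(220,265,120,200)&(S<60)&(V>120),.007);print("blade",mr(Q2),"z",np.median(z[vv,uu]),"tip x max",Q2[:,0].max(),Q2[Q2[:,0]>Q2[:,0].max()-.006].mean(0))
def cl(m,n): print(n,m.sum(),mr(P[m]),"z",np.percentile(z[m],[10,50,90]).round(4))
W=B(310,505,70,215)
cl(W&(z>.066)&(z<.074),"cover top")
m=W&(z>.049)&(z<.0585)&(V>90)&(S<60); cl(m,"back face")
cl(W&(z>.049)&(z<.063),"face+boots")
C=B(540,640,190,300)
cl(C&(z>.027)&(z<.034)&(V>90),"charger top"); cl(C&(z>.0385)&(z<.046),"pack top")
W=c["pixels"][60:220,300:510,::-1]; K=c["pixels"][190:300,540:640,::-1]
o=np.zeros((480,800,3),np.uint8);o[:480,:630]=cv2.resize(W,None,fx=3,fy=3,interpolation=2);o[150:480,500:800]=0
o=np.hstack([cv2.resize(W,None,fx=2.4,fy=2.4,interpolation=2)[:384],cv2.resize(K,None,fx=2.9,fy=2.9,interpolation=2)[:319].repeat(1,0) if 0 else np.zeros((384,290,3),np.uint8)])
k=cv2.resize(K,None,fx=2.9,fy=2.9,interpolation=2);o[:k.shape[0],-290:]=k
cv2.imwrite("pics/crop1.png",o)
E
```

```text
handle (array([514.2, 258.5]), array([19.2, 83.9]), 86.5) z 0.01524633891881802
blade (array([597.8, 255.4]), array([16. , 86.9]), 86.6) z 0.009666245486536986 tip x max 0.6410641589152632 [0.63781161 0.25362709 0.007     ]
cover top 3395 (array([639. ,  37.5]), array([78.1, 81. ]), 72.3) z [0.0696 0.0711 0.0722]
back face 7642 (array([629.1,  40.5]), array([159.5, 110.6]), 72.6) z [0.0528 0.0538 0.0549]
face+boots 11545 (array([629. ,  41.2]), array([207. , 117.9]), 72.4) z [0.0529 0.0543 0.0577]
charger top 1431 (array([ 468.3, -270.2]), array([78.7, 92.3]), 79.7) z [0.0294 0.0316 0.0327]
pack top 1270 (array([ 478.4, -270.9]), array([72.8, 71.9]), 80.0) z [0.0393 0.0424 0.0438]
```

View pics/crop1.png

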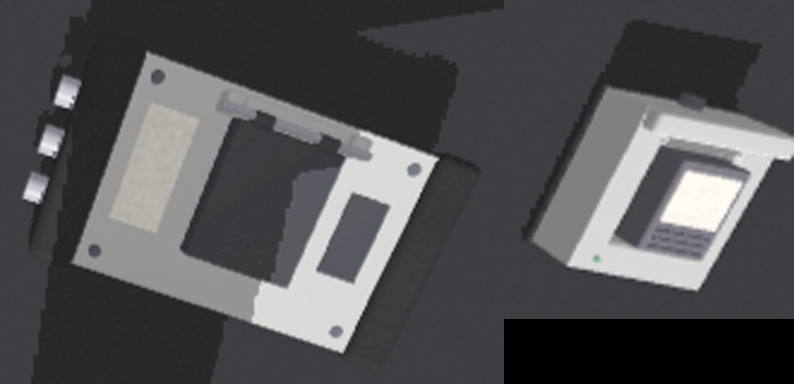

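Cradle: pack contacts toward the rib (+x), label up, ridges at the near end; meter: hinge ridge at far side (crop (295,120)), notch side near the robot, all as described. Moving over the spatula.

```bash
python3 -m inch '[{"slide":[-105,180,-65],"twist":3.6},{"slide":[-105,180,-65],"twist":3.6},{"slide":[-105,180,-65],"twist":3.6},{"slide":[-105,180,-65],"twist":3.6},{"slide":[-105,180,-65],"twist":3.6},{"slide":[-105,180,-65],"twist":3.6}]' 45 60; python3 -c "
from h import *
go([.5342,.2576,.005],-2.7)"
```

```text
clock: 2.7
tcp_pos: [0.5347, 0.2545, 0.0709]
tcp_rot: [-1.184, 1.246, -1.245]
wrist_force: [1.3, -0.3, 0.6]
opening: 0.0452
t 2.7 tcp [0.5347 0.2545 0.0709] toolz heading -2.9 down [ 0.001  0.001 -1.   ] q6 1.95 F [ 1.3 -0.3  0.6] open 0.0452
slide [-3.  65.9 -0.7]
world ccw turn 0.16201099274250907 => twist -0.16201099274250907
```

```bash
python3 -m inch '[{"slide":[-3,40,0],"twist":0},{"slide":[-3,66,0],"twist":0},{"slide":[-3,66,0],"twist":0},{"slide":[-3,66,0],"twist":0}]' && python3 -m inch '[{"slide":[0,0,0],"twist":0},{"slide":[0,0,0],"twist":0},{"slide":[0,0,0],"twist":0},{"slide":[0,0,0],"twist":0},{"slide":[0,0,0],"twist":0}]' 0 90; python3 -c "
from h import *
go()"
```

```text
clock: 3.2
tcp_pos: [0.5374, 0.2575, 0.0074]
tcp_rot: [-1.179, 1.244, -1.247]
wrist_force: [-0.5, -0.5, 0.1]
opening: 0.0451
clock: 3.82
tcp_pos: [0.5372, 0.2575, 0.0072]
tcp_rot: [-1.18, 1.244, -1.247]
wrist_force: [-0.8, -0.5, -0.3]
opening: -0.0003
t 3.83 tcp [0.5372 0.2575 0.0072] toolz heading -2.9 down [ 0.005  0.002 -1.   ] q6 1.95 F [-0.8 -0.5 -0.3] open -0.0003
```

The fingers closed on nothing, so I'll look.

```bash
python3 - <<'E'
from h import *
a=shoot("wrist","w2")["pixels"][:,:,::-1]; b=shoot("scene","s2")["pixels"][:,:,::-1]
print(proj(load("s2"),[.537,.2575,.007]),proj(load("w2"),[.537,.2575,.007]))
b=cv2.resize(b[130:230,330:470],(448,320),interpolation=2)
o=np.zeros((400,800,3),np.uint8);o[:250,:400]=cv2.resize(a,(400,250),interpolation=3);o[:320,400:800]=b[:,:400]
cv2.imwrite("pics/c2.png",o)
E
```

```text
[389.22343289 178.23804756] [312.24079539 229.18161666]
```

View pics/c2.png

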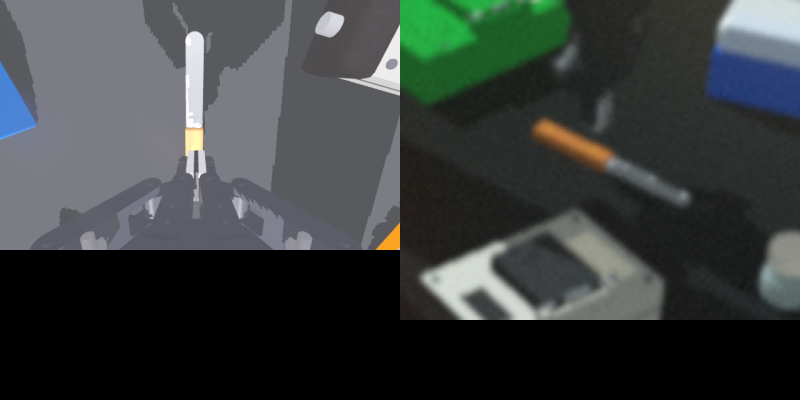

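```bash
python3 - <<'E'
from m import *
c=load("w2");P=cloud(c);hsv=cv2.cvtColor(c["pixels"],cv2.COLOR_RGB2HSV);v,u=np.mgrid[:400,:640];H,S,V=cv2.split(hsv)
print("blade z near tip",P[65,312],"mid",P[140,312],"handle",P[218,312],P[225,300], P[225,322]); print(plane(c,312,51,.007))
for vv in range(195,290,10): print(vv,P[vv,312].round(3),c["pixels"][vv,312])
s=load("s2");hs=cv2.cvtColor(s["pixels"],cv2.COLOR_RGB2HSV)
B=(u>365)&(u<430)&(v>155)&(v<205)
Q,_,_=onz(s,B&(hs[...,1]>120)&(hs[...,0]<22)&(hs[...,2]>80),.014);print("handle",mr(Q))
s=load("scene0");hs=cv2.cvtColor(s["pixels"],cv2.COLOR_RGB2HSV)
Q,_,_=onz(s,B&(hs[...,1]>120)&(hs[...,0]<22)&(hs[...,2]>80),.014);print("handle before",mr(Q))
E
```

```text
blade z near tip [0.63431047 0.25262259 0.00952737] mid [0.59416581 0.25468943 0.00999264] handle [0.54818789 0.25701945 0.0162855 ] [0.54385466 0.26460765 0.01593497] [0.54270157 0.25113426 0.01472262]
[0.64164111 0.25226092 0.007     ]
195 [0.562 0.256 0.013] [219 219 228]
205 [0.556 0.257 0.014] [224 173 121]
215 [0.55  0.257 0.015] [255 249 182]
225 [0.543 0.257 0.015] [255 249 181]
235 [0.537 0.258 0.016] [255 255 181]
245 [0.548 0.257 0.053] [89 84 90]
255 [0.548 0.257 0.064] [90 85 91]
265 [0.548 0.257 0.072] [91 85 91]
275 [0.548 0.257 0.08 ] [93 87 94]
285 [0.543 0.257 0.081] [103 100 104]
handle (array([516.4, 255.4]), array([31.8, 86.2]), 86.4)
handle before (array([516.3, 253.6]), array([31.8, 86.4]), 85.7)
```

```bash
python3 - <<'E'
from m import *
s=load("s2");P=cloud(s);D=P[...,2]
for v in range(150,184,2): print(v,[(P[v,u]*1000).round(0).astype(int).tolist() for u in (388,391,394)], s["pixels"][v,391])
w=load("w2");Pw=cloud(w)
for v in (238,240,242,244,246,250): print(v,[(Pw[v,u]*1000).round(0).astype(int).tolist() for u in (300,306,312,318,324)])
E
```

```text
150 [[535, 240, 113], [543, 243, 115], [555, 240, 121]] [33 35 33]
152 [[535, 241, 106], [544, 242, 110], [551, 247, 110]] [33 36 34]
154 [[549, 220, 116], [543, 245, 101], [548, 252, 99]] [32 33 32]
156 [[549, 220, 109], [544, 244, 95], [548, 254, 92]] [35 37 36]
158 [[547, 224, 100], [546, 241, 91], [550, 252, 87]] [34 36 35]
160 [[549, 222, 95], [545, 244, 82], [548, 257, 77]] [43 45 44]
162 [[535, 245, 70], [545, 245, 75], [548, 258, 69]] [50 55 54]
164 [[538, 242, 66], [544, 249, 65], [549, 257, 63]] [61 66 66]
166 [[535, 247, 56], [543, 250, 57], [550, 256, 57]] [65 69 69]
168 [[534, 250, 46], [543, 252, 50], [551, 255, 52]] [69 76 75]
170 [[505, 300, 0], [544, 251, 44], [520, 309, 1]] [77 81 82]
172 [[510, 293, -2], [518, 296, 0], [525, 303, -1]] [48 53 51]
174 [[528, 264, 15], [525, 286, 1], [534, 289, 3]] [87 69 49]
176 [[532, 258, 12], [543, 256, 19], [546, 268, 14]] [180 124  63]
178 [[538, 248, 14], [546, 252, 15], [557, 250, 21]] [186 122  63]
180 [[537, 252, 4], [546, 253, 7], [556, 254, 11]] [127  83  46]
182 [[538, 250, -2], [551, 246, 6], [559, 249, 8]] [82 57 37]
238 [[535, 265, 16], [535, 261, 16], [535, 258, 16], [535, 254, 16], [533, 250, 13]]
240 [[533, 265, 15], [533, 262, 15], [534, 258, 16], [533, 254, 16], [532, 250, 14]]
242 [[532, 265, 15], [548, 260, 51], [549, 257, 51], [548, 254, 49], [548, 251, 50]]
244 [[531, 265, 15], [548, 260, 52], [547, 257, 50], [548, 254, 52], [548, 251, 52]]
246 [[548, 263, 55], [548, 260, 55], [547, 257, 53], [548, 254, 54], [548, 251, 54]]
250 [[548, 262, 58], [548, 260, 58], [548, 257, 59], [547, 254, 58], [548, 251, 59]]
```

Both cameras agree that the spatula hasn't moved and that the shut fingertips end at z≈45 mm while the TCP reads 7 mm. So the real finger ends sit about 37 mm short of the reported TCP. I'll correct for that offset from here on and descend carefully, watching the force.

```bash
python3 -m inch '[{"slide":[0,0,-3],"twist":0},{"slide":[0,0,-3],"twist":0},{"slide":[0,0,-3],"twist":0},{"slide":[0,20,-3],"twist":0},{"slide":[0,30,-3],"twist":0},{"slide":[0,36,-3],"twist":0},{"slide":[0,36,-3],"twist":0}]' 35 90 ; python3 -c "
from h import *
go()"
```

```text
clock: 4.8
tcp_pos: [0.5336, 0.2575, -0.03]
tcp_rot: [-1.181, 1.245, -1.247]
wrist_force: [0.4, -0.7, 0.2]
opening: 0.0348
t 4.8 tcp [ 0.5336  0.2575 -0.03  ] toolz heading -2.9 down [ 0.003  0.002 -1.   ] q6 1.95 F [ 0.4 -0.7  0.2] open 0.0348
```

```bash
python3 -m inch '[{"slide":[0,0,0],"twist":0},{"slide":[0,0,0],"twist":0},{"slide":[0,0,0],"twist":0},{"slide":[0,0,0],"twist":0}]' 0 90; python3 - <<'E'
from m import *
go()
w=shoot("wrist","w3");P=cloud(w)
for v in range(200,260,4): print(v,(P[v,312]*1000).round(0).astype(int),(P[v,296]*1000).round(0).astype(int),(P[v,328]*1000).round(0).astype(int))
E
```

```text
clock: 5.3
tcp_pos: [0.5343, 0.2577, -0.0292]
tcp_rot: [-1.18, 1.244, -1.247]
wrist_force: [0.3, 0.8, 2.4]
opening: 0.0147
t 5.3 tcp [ 0.5343  0.2577 -0.0292] toolz heading -2.9 down [ 0.004  0.002 -1.   ] q6 1.95 F [0.3 0.8 2.4] open 0.0147
200 [566 256  10] [564 264   1] [565 248   9]
204 [565 256  13] [562 265   2] [563 248   9]
208 [563 256  14] [559 265   0] [562 248  10]
212 [561 256  13] [557 265   1] [560 248  11]
216 [558 256  12] [555 265   1] [557 248   9]
220 [557 256  14] [553 265   1] [555 248   9]
224 [555 256  14] [554 265  11] [555 249  14]
228 [554 257  16] [553 265  12] [553 249  15]
232 [551 257  16] [551 265  13] [551 249  15]
236 [549 257  15] [549 265  13] [549 249  15]
240 [547 257  16] [547 265  14] [547 249  15]
244 [545 257  16] [545 265  15] [544 249  15]
248 [543 257  16] [546 265  21] [542 249  15]
252 [541 257  17] [545 264  24] [540 249  15]
256 [539 257  17] [546 264  29] [537 249  14]
```

Gripping high on the rounded top (14.7 mm rather than 18). I'll open, go 4 mm deeper and regrip.

```bash
python3 -m inch '[{"slide":[0,0,0],"twist":0},{"slide":[0,0,0],"twist":0},{"slide":[0,4,0],"twist":0},{"slide":[0,5,0],"twist":0}]' 30 90; python3 -m inch '[{"slide":[0,0,0],"twist":0},{"slide":[0,0,0],"twist":0},{"slide":[0,0,0],"twist":0},{"slide":[0,0,0],"twist":0}]' 0 90 
```

```text
clock: 5.85
tcp_pos: [0.5337, 0.2575, -0.035]
tcp_rot: [-1.181, 1.245, -1.247]
wrist_force: [-0.1, 0.2, -0.1]
opening: 0.0301
clock: 6.35
tcp_pos: [0.5344, 0.2574, -0.034]
tcp_rot: [-1.181, 1.244, -1.247]
wrist_force: [-1.2, -1.8, 5.0]
opening: 0.0155
```

```bash
python3 -m inch '[{"slide":[0,-20,0],"twist":0},{"slide":[0,-60,0],"twist":0},{"slide":[0,-110,0],"twist":0},{"slide":[0,-110,0],"twist":0},{"slide":[0,-110,0],"twist":0}]' - 110; python3 - <<'E'
from m import *
go()
w=shoot("wrist","w4");P=cloud(w);H,S,V=cv2.split(cv2.cvtColor(w["pixels"],cv2.COLOR_RGB2HSV))
v,u=np.mgrid[:400,:640];z=P[...,2]
m=(abs(u-312)<40)&(v<260)&(z>.06)
for a in range(0,260,12):
    k=m[a]; 
    if k.any(): print(a,u[a][k].min(),u[a][k].max(),(P[a][k].mean(0)*1000).round(1))
E
```

```text
clock: 6.98
tcp_pos: [0.5336, 0.2573, 0.0763]
tcp_rot: [-1.181, 1.244, -1.247]
wrist_force: [-0.1, -0.1, -0.0]
opening: 0.015
t 6.97 tcp [0.5336 0.2573 0.0763] toolz heading -2.9 down [ 0.004  0.002 -1.   ] q6 1.95 F [-0.1 -0.1 -0. ] open 0.015
12 314 314 [608.3 252.5 255.4]
24 293 321 [638.7 251.1 127.9]
36 296 331 [636.3 251.2 119.6]
48 295 332 [631.9 251.4 119.8]
60 289 332 [626.9 251.7 123.2]
72 295 332 [622.8 251.9 119.5]
84 295 332 [618.1 252.1 119.8]
96 295 332 [613.2 252.4 119.8]
108 296 331 [608.3 252.6 119.6]
120 296 331 [603.3 252.9 119.8]
132 296 331 [598.2 253.1 119.9]
144 296 336 [593.3 253.4 123.3]
156 290 331 [588.1 253.6 123.5]
168 297 330 [582.  253.9 119.8]
180 295 330 [577.3 254.2 123.9]
192 297 330 [570.5 254.5 119.7]
204 297 330 [565.  254.8 121. ]
216 297 330 [559.4 255.1 122.2]
228 296 331 [554.3 255.3 124.7]
240 286 341 [547.  255.7 122.3]
252 273 351 [542.6 256.6 126.1]
```

Held firmly and level: the blade is 41 mm above the reported TCP and its tip 106 mm ahead. Now refining the meter frame from the earlier wrist view.

```bash
python3 - <<'E'
from m import *
c=load("w1");P=cloud(c).reshape(-1,3);V=c["pixels"].max(2).ravel()
th=np.radians(-17.6);M=np.array([.629,.0405])
q=(P[:,:2]-M)@np.array([[np.cos(th),-np.sin(th)],[np.sin(th),np.cos(th)]])*1000; z=P[:,2]*1000-1.6
near=(abs(q[:,0])<62)&(abs(q[:,1])<110)
k=near&(z>66.5)&(abs(q[:,1])<40)
for y0 in range(-32,33,8):
    s=k&(abs(q[:,1]-y0)<4); print(y0,s.sum(), q[s,0].min().round(1) if s.any() else'', q[s,0].max().round(1) if s.any() else '')
s=k&(abs(q[:,0])<25);print("cover y",np.percentile(q[s,1],[0.5,99.5]).round(1))
s=near&(z>49)&(z<53.5)&(V>80);
for a in(-60,-40,40,60): t=s&(abs(q[:,1]-a)<8);print("face x at y",a,np.percentile(q[t,0],[.5,99.5]).round(1))
print("face y",np.percentile(q[s,1],[.3,99.7]).round(1))
# front wall bottom transition, notch?
for y0 in range(-32,33,4):
    t=near&(abs(q[:,1]-y0)<2)&(abs(q[:,0]+30)<8); print(y0,len(q[t]),"x of z>60 min",q[t&(z>60),0].min().round(1) if (t&(z>60)).any() else '', "z<56 max",q[t&(z<56),0].max().round(1))
E
```

```text
-32 67 -15.4 50.8
-24 403 -29.8 50.3
-16 425 -29.9 46.3
-8 428 -29.8 44.9
0 429 -30.0 45.8
8 430 -30.0 44.9
16 440 -30.0 45.9
24 468 -46.5 46.8
32 1726 -53.2 50.6
cover y [-27.3  28.2]
face x at y -60 [-54.2  54.5]
face x at y -40 [-54.4  54.6]
face x at y 40 [-54.7  54.6]
face x at y 60 [-54.6  54.4]
face y [-79.   79.1]
-32 14 x of z>60 min  z<56 max -32.1
-28 22 x of z>60 min -28.5 z<56 max -32.2
-24 35 x of z>60 min -29.8 z<56 max -32.2
-20 37 x of z>60 min -29.9 z<56 max -32.3
-16 33 x of z>60 min -29.8 z<56 max -32.1
-12 34 x of z>60 min -29.8 z<56 max -32.3
-8 37 x of z>60 min -29.8 z<56 max -32.1
-4 35 x of z>60 min -29.9 z<56 max -32.3
0 34 x of z>60 min -30.0 z<56 max -32.3
4 36 x of z>60 min -30.0 z<56 max -32.4
8 37 x of z>60 min -30.0 z<56 max -32.4
12 38 x of z>60 min -30.0 z<56 max -32.0
16 35 x of z>60 min -29.6 z<56 max -31.8
20 39 x of z>60 min -29.7 z<56 max -32.0
24 35 x of z>60 min -29.7 z<56 max -32.1
28 62 x of z>60 min -29.9 z<56 max -22.2
32 335 x of z>60 min -28.1 z<56 max -22.3
```

Meter frame confirmed to under a mm (front wall at x=-30, cover y ±28, face ±54.5). Moving to in front of the notch.

```bash
python3 -c "
from h import *
go([.466,.0922,.055],-17.6)"; python3 -m inch '[{"slide":[80,0,-50],"twist":5},{"slide":[161,10,-76],"twist":10},{"slide":[161,21,-76],"twist":14.7},{"slide":[161,21,-76],"twist":14.7},{"slide":[161,21,-76],"twist":14.7},{"slide":[161,21,-76],"twist":14.7}]';python3 -c "
from h import *
go([.466,.0922,.014],-17.6)"
```

```text
t 7.03 tcp [0.5327 0.2569 0.075 ] toolz heading -2.9 down [ 0.002  0.001 -1.   ] q6 1.95 F [ 0.7 -0.3 -1.2] open 0.0149
slide [167.9  19.7 -58.3]
world ccw turn -14.693098384928277 => twist 14.693098384928277
clock: 7.78
tcp_pos: [0.4496, 0.1008, 0.0539]
tcp_rot: [-1.046, 1.43, -1.431]
wrist_force: [-0.0, -0.1, -0.4]
opening: 0.0146
t 7.78 tcp [0.4496 0.1008 0.0539] toolz heading -17.5 down [ 0.002  0.001 -1.   ] q6 1.94 F [-0.  -0.1 -0.4] open 0.0146
slide [ 3.3 40.  18.2]
world ccw turn -0.0718132762442707 => twist 0.0718132762442707
```

```bash
python3 -m inch '[{"slide":[3.3,10,10],"twist":0},{"slide":[3.3,39,28],"twist":0},{"slide":[3.3,39,28],"twist":0},{"slide":[3.3,39,28],"twist":0}]';cat > tip.py <<'E'
from m import *
import sys
go()
w=shoot("wrist",sys.argv[1]);P=cloud(w).reshape(-1,3);px=w["pixels"].reshape(-1,3)
th=np.radians(-17.6);M=np.array([.629,.0408])
q=(P[:,:2]-M)@np.array([[np.cos(th),-np.sin(th)],[np.sin(th),np.cos(th)]])*1000; z=P[:,2]*1000-1.6
b=(abs(q[:,1])<14)&(q[:,0]<-33)&(q[:,0]>-130)&(z>53.3)
for x0 in range(-130,-32,8):
    s=b&(abs(q[:,0]-x0)<2)
    if s.any(): print(x0,s.sum(),"y",q[s,1].min().round(1),q[s,1].max().round(1),"ztop",np.median(z[s]).round(1))
print("max x",q[b,0].max())
E
python3 tip.py w5
```

```text
clock: 8.28
tcp_pos: [0.4754, 0.0896, 0.0149]
tcp_rot: [-1.047, 1.43, -1.43]
wrist_force: [0.2, -0.2, -1.5]
opening: 0.0153
t 8.28 tcp [0.4754 0.0896 0.0149] toolz heading -17.5 down [ 0.002  0.001 -1.   ] q6 1.92 F [ 0.2 -0.2 -1.5] open 0.0153
-130 185 y -8.6 7.1 ztop 57.5
-122 278 y -8.5 7.0 ztop 56.7
-114 280 y -8.4 7.0 ztop 56.7
-106 317 y -8.7 7.3 ztop 56.7
-98 327 y -8.6 7.1 ztop 56.7
-90 356 y -8.4 7.0 ztop 56.6
-82 377 y -8.7 7.4 ztop 56.5
-74 382 y -8.5 7.3 ztop 56.6
-66 392 y -8.4 7.1 ztop 56.5
-58 392 y -8.1 7.1 ztop 56.5
-50 12 y -9.0 9.0 ztop 53.4
max x -44.32957089672402
```

```bash
python3 -m inch '[{"slide":[-0.7,0.7,10],"twist":0},{"slide":[-0.7,0.7,22],"twist":0},{"slide":[-0.7,0.7,32],"twist":0},{"slide":[-0.7,0.7,38],"twist":0},{"slide":[-0.7,0.7,38],"twist":0}]';python3 tip.py w6
```

```text
clock: 8.95
tcp_pos: [0.5127, 0.0786, 0.0148]
tcp_rot: [-1.045, 1.429, -1.431]
wrist_force: [-0.6, 0.4, -0.6]
opening: 0.0147
t 8.95 tcp [0.5127 0.0786 0.0148] toolz heading -17.5 down [ 0.003  0.001 -1.   ] q6 1.89 F [-0.6  0.4 -0.6] open 0.0147
-130 239 y -10.4 10.1 ztop 76.0
-122 429 y -9.9 9.7 ztop 63.9
-114 1350 y -12.8 13.0 ztop 123.6
-106 3727 y -14.0 14.0 ztop 129.8
-98 261 y -8.0 8.0 ztop 59.5
-90 321 y -7.9 7.9 ztop 57.2
-82 278 y -7.7 7.8 ztop 56.7
-74 293 y -7.6 7.7 ztop 56.7
-66 313 y -7.9 8.0 ztop 56.6
-58 337 y -7.8 7.9 ztop 56.6
-50 366 y -13.5 13.8 ztop 56.7
-42 383 y -13.2 13.9 ztop 56.6
-34 305 y -13.8 8.0 ztop 56.5
max x -33.01027085551867
```

The blade is in the notch with no contact force. Lifting.

```bash
python3 -m inch '[{"slide":[0,-3,0],"twist":0},{"slide":[0,-6,0],"twist":0},{"slide":[0,-9,0],"twist":0},{"slide":[0,-13,0],"twist":0}]' - 120; python3 -m inch '[{"slide":[0,-6,0],"twist":0},{"slide":[0,-12,0],"twist":0},{"slide":[0,-18,0],"twist":0},{"slide":[0,-24,0],"twist":0},{"slide":[0,-27,0],"twist":0}]'; cat > cov.py <<'E'
from m import *
import sys
w=shoot(sys.argv[1],sys.argv[2]);P=cloud(w).reshape(-1,3)
th=np.radians(-17.6);M=np.array([.629,.0408])
q=(P[:,:2]-M)@np.array([[np.cos(th),-np.sin(th)],[np.sin(th),np.cos(th)]])*1000; z=P[:,2]*1000-1.6
for y0 in(-20,20):
  for x0 in range(-56,92,8):
    s=(abs(q[:,1]-y0)<3)&(abs(q[:,0]-x0)<4)&(z<175)
    if s.any(): print(y0,x0,np.percentile(z[s],[5,50,95]).round(0),end=" ")
  print()
E
python3 cov.py wrist w7;python3 -c "
from h import *
go()"
```

```text
clock: 9.5
tcp_pos: [0.5121, 0.0787, 0.028]
tcp_rot: [-1.046, 1.429, -1.43]
wrist_force: [-0.5, 0.5, -0.2]
opening: 0.0147
clock: 10.12
tcp_pos: [0.5124, 0.0787, 0.0556]
tcp_rot: [-1.045, 1.429, -1.431]
wrist_force: [0.6, -0.9, -0.9]
opening: 0.0148
-20 -56 [-1. 52. 53.] -20 -48 [51. 52. 53.] -20 -40 [51. 52. 53.] -20 -32 [51. 52. 53.] -20 -24 [ 51.  97. 104.] -20 -16 [ 45. 106. 108.] -20 -8 [102. 103. 105.] 
20 -56 [-1. 51. 52.] 20 -48 [51. 52. 53.] 20 -40 [51. 52. 53.] 20 -32 [51. 52. 53.] 20 -24 [ 51.  97. 104.] 20 -16 [ 45. 106. 108.] 20 -8 [101. 103. 105.] 
t 10.18 tcp [0.5125 0.0787 0.0558] toolz heading -17.5 down [ 0.004  0.001 -1.   ] q6 1.89 F [-0.1 -0.8 -1.5] open 0.0148
```

The cover is up to about 0.5 rad on the blade, with the catch freed. Sweeping it over backwards.

```bash
python3 -m inch '[{"slide":[0,-3,10],"twist":0},{"slide":[0,-6,20],"twist":0},{"slide":[0,-9,30],"twist":0},{"slide":[0,-9,40],"twist":0},{"slide":[0,-9,50],"twist":0},{"slide":[0,-9,60],"twist":0},{"slide":[0,-9,70],"twist":0},{"slide":[0,-9,80],"twist":0}]';python3 -m inch '[{"slide":[0,0,4],"twist":0},{"slide":[0,0,4],"twist":0},{"slide":[0,0,4],"twist":0}]'; python3 cov.py wrist w8;python3 -c "
from h import *
go()"
```

```text
clock: 11.18
tcp_pos: [0.5836, 0.056, 0.0635]
tcp_rot: [-1.054, 1.441, -1.424]
wrist_force: [-18.3, 7.6, 5.0]
opening: 0.0145
clock: 11.55
tcp_pos: [0.583, 0.0563, 0.0631]
tcp_rot: [-1.062, 1.449, -1.418]
wrist_force: [-11.8, 4.2, 7.7]
opening: 0.0143
-20 -56 [51. 52. 53.] -20 -48 [51. 52. 53.] -20 -40 [ 52. 115. 145.] -20 -32 [ 52. 153. 174.] -20 -24 [48. 56. 63.] -20 -16 [44. 51. 53.] -20 -8 [45. 50. 53.] -20 0 [44. 50. 53.] -20 8 [44. 51. 53.] -20 16 [44. 50. 52.] -20 24 [44. 50. 53.] -20 32 [44. 51. 53.] -20 40 [51. 73. 75.] -20 48 [74. 82. 89.] -20 56 [ 91. 100. 138.] -20 64 [107. 112. 116.] 
20 -56 [51. 52. 53.] 20 -48 [51. 52. 53.] 20 -40 [ 52. 114. 131.] 20 -32 [ 52. 154. 174.] 20 -24 [49. 54. 63.] 20 -16 [44. 51. 53.] 20 -8 [44. 50. 52.] 20 0 [44. 50. 52.] 20 8 [44. 50. 53.] 20 16 [44. 50. 53.] 20 24 [44. 50. 53.] 20 32 [44. 51. 53.] 20 40 [51. 73. 75.] 20 48 [74. 82. 88.] 20 56 [ 90. 100. 138.] 20 64 [106. 112. 116.] 
t 11.6 tcp [0.583  0.0564 0.063 ] toolz heading -17.5 down [-0.021  0.006 -1.   ] q6 1.85 F [-11.7   4.1   7.3] open 0.0146
```

Cover fully back against its stop. Retreating and taking the spatula back to its original clear spot.

```bash
python3 -m inch '[{"slide":[0,0,-20],"twist":0},{"slide":[0,0,-50],"twist":0},{"slide":[0,-5,-90],"twist":0},{"slide":[0,-5,-90],"twist":0},{"slide":[0,-5,-90],"twist":0}]';python3 -c "
from h import *
go([.534,.258,.05],-3)"
```

```text
clock: 12.22
tcp_pos: [0.4986, 0.0833, 0.0705]
tcp_rot: [-1.06, 1.447, -1.419]
wrist_force: [0.5, 0.8, -0.9]
opening: 0.0142
t 12.22 tcp [0.4986 0.0833 0.0705] toolz heading -17.5 down [-0.018  0.006 -1.   ] q6 1.89 F [ 0.5  0.8 -0.9] open 0.0142
slide [-177.3   21.   -18.4]
world ccw turn 14.507999447146076 => twist -14.507999447146076
```

```bash
python3 -m inch '[{"slide":[-60,0,-10],"twist":-7},{"slide":[-120,0,-18],"twist":-14},{"slide":[-177,10,-18],"twist":-14.5},{"slide":[-177,21,-18],"twist":-14.5},{"slide":[-177,21,-18],"twist":-14.5}]';python3 -c "
from h import *
go([.534,.258,-.033],-3)"
```

```text
clock: 12.85
tcp_pos: [0.5336, 0.2569, 0.0482]
tcp_rot: [-1.197, 1.266, -1.234]
wrist_force: [-0.3, -0.0, -1.2]
opening: 0.0144
t 12.85 tcp [0.5336 0.2569 0.0482] toolz heading -3.0 down [-0.021  0.005 -1.   ] q6 1.94 F [-0.3 -0.  -1.2] open 0.0144
slide [-0.9 81.2  2.1]
world ccw turn -0.005828788851076183 => twist 0.005828788851076183
```

```bash
python3 -m inch '[{"slide":[0,30,1],"twist":0},{"slide":[0,60,2],"twist":0},{"slide":[0,76,2],"twist":0},{"slide":[0,81,2],"twist":0},{"slide":[0,81,2],"twist":0}]';python3 -m inch '[{"slide":[0,0,0],"twist":0},{"slide":[0,0,0],"twist":0},{"slide":[0,0,0],"twist":0}]' 40 60;python3 -m inch '[{"slide":[0,-40,0],"twist":0},{"slide":[0,-90,0],"twist":0},{"slide":[0,-130,0],"twist":0},{"slide":[0,-130,0],"twist":0}]'; python3 - <<'E'
from m import *
go([.474,-.271,.10],-10)
w=shoot("wrist","w9");P=cloud(w)
H,S,V=cv2.split(cv2.cvtColor(w["pixels"],cv2.COLOR_RGB2HSV));z=P[...,2];x=P[...,0];y=P[...,1]
m=(abs(x-.6)<.06)&(abs(y-.255)<.03)&(V>120)&(S<70)&(z>.003);print("blade",m.sum(),mr(P[m]),np.percentile(z[m],[10,50,90]).round(4))
E
python3 cov.py scene s9
```

```text
clock: 13.48
tcp_pos: [0.5348, 0.2569, -0.032]
tcp_rot: [-1.195, 1.265, -1.235]
wrist_force: [-0.1, 0.4, -0.6]
opening: 0.0144
clock: 13.85
tcp_pos: [0.5354, 0.2573, -0.0313]
tcp_rot: [-1.194, 1.264, -1.235]
wrist_force: [0.4, 0.5, -0.7]
opening: 0.0396
clock: 14.35
tcp_pos: [0.5417, 0.258, 0.104]
tcp_rot: [-1.184, 1.259, -1.237]
wrist_force: [-1.0, -0.8, 0.4]
opening: 0.0401
t 14.35 tcp [0.5417 0.258  0.104 ] toolz heading -3.0 down [-0.009  0.009 -1.   ] q6 1.94 F [-1.  -0.8  0.4] open 0.0401
slide [ 5.318e+02 -1.000e-01 -3.990e+01]
world ccw turn -6.994587991157388 => twist 6.994587991157388
blade 2788 (array([596.4, 254.6]), array([54.6, 94.4]), 87.0) [0.0089 0.0104 0.1781]
-20 -56 [51. 51. 51.] -20 -48 [52. 52. 53.] -20 -40 [50. 51. 52.] -20 -32 [52. 52. 52.] -20 -24 [50. 52. 58.] -20 -16 [50. 51. 55.] -20 -8 [50. 52. 53.] -20 0 [51. 52. 52.] -20 8 [48. 48. 48.] -20 16 [50. 50. 50.] -20 24 [49. 51. 52.] -20 48 [56. 67. 79.] -20 56 [ 1. 36. 87.] -20 64 [ -2. 113. 140.] -20 72 [ -1. 125. 136.] -20 80 [ -1.   0. 135.] -20 88 [-2. -1.  0.] 
20 -56 [50. 50. 50.] 20 -48 [50. 50. 51.] 20 -40 [49. 52. 53.] 20 -32 [51. 53. 53.] 20 -24 [51. 52. 63.] 20 -16 [44. 50. 63.] 20 -8 [44. 46. 49.] 20 48 [54. 64. 76.] 20 56 [ 1. 37. 94.] 20 64 [ -0. 124. 139.] 20 72 [ -0. 124. 137.] 20 80 [-2. -2. -0.] 20 88 [-3. -2.  1.]
```

The spatula lies flat on the bench, released, and the cover is wide open. Now to the cradle.

```bash
python3 -m inch '[{"slide":[532,-30,-14],"twist":7},{"slide":[532,-30,-14],"twist":7},{"slide":[532,-30,-14],"twist":7},{"slide":[532,-30,-14],"twist":7},{"slide":[532,-30,-14],"twist":7},{"slide":[532,-30,-14],"twist":7},{"slide":[532,-30,-14],"twist":7},{"slide":[532,-30,-14],"twist":7}]' 60;python3 -m inch '[{"slide":[40,0,0],"twist":0},{"slide":[40,0,0],"twist":0}]'; python3 - <<'E'
from m import *
go([.50,-.27,.12],-10)
c=shoot("wrist","w10");P=cloud(c);H,S,V=cv2.split(cv2.cvtColor(c["pixels"],cv2.COLOR_RGB2HSV));z=P[...,2];x=P[...,0];y=P[...,1]
print(proj(c,[.475,-.271,.041]))
C=(abs(x-.47)<.08)&(abs(y+.27)<.08)
def cl(m,n):
    n_,l,s,_=cv2.connectedComponentsWithStats(m.astype(np.uint8));m=l==1+np.argmax(s[1:,4]);print(n,m.sum(),mr(P[m]),np.percentile(z[m],[10,50,90]).round(4))
cl(C&(z>.029)&(z<.034),"top"); cl(C&(z>.0395)&(z<.046),"pack"); cl(C&(z>.0355)&(z<.0393)&(x>.49),"rib"); cl(C&(z>.01),"all")
cl(C&(z>.039)&(V>210)&(S<40),"label")
o=cv2.resize(c["pixels"][100:320,180:480,::-1],(600,440),interpolation=2);cv2.imwrite("pics/c10.png",o)
E
```

```text
clock: 15.45
tcp_pos: [0.497, -0.2422, 0.1226]
tcp_rot: [-1.133, 1.357, -1.322]
wrist_force: [1.0, -0.4, -0.2]
opening: 0.0604
clock: 15.7
tcp_pos: [0.4879, -0.2834, 0.1199]
tcp_rot: [-1.132, 1.364, -1.322]
wrist_force: [0.2, 1.1, 0.6]
opening: 0.0599
t 15.7 tcp [ 0.4879 -0.2834  0.1199] toolz heading -10.3 down [-0.025  0.011 -1.   ] q6 1.11 F [0.2 1.1 0.6] open 0.0599
slide [-15.3  -0.3   9.6]
world ccw turn 0.27204306211025653 => twist -0.27204306211025653
[302.17215859 208.06904063]
top 3418 (array([ 461.2, -268.7]), array([74.2, 79. ]), 79.5) [0.0306 0.0315 0.0324]
pack 2081 (array([ 467.9, -269.9]), array([36.1, 52.7]), 79.0) [0.0418 0.0427 0.0437]
rib 397 (array([ 507.8, -276.8]), array([72.8, 11.7]), 79.7) [0.037  0.0386 0.0392]
all 41504 (array([ 494.8, -284.5]), array([130.4,  35.8]), 79.4) [0.2031 0.2312 0.2452]
label 982 (array([ 473.7, -271.1]), array([30.1, 29. ]), 78.3) [0.042  0.0429 0.0437]
```

View pics/c10.png

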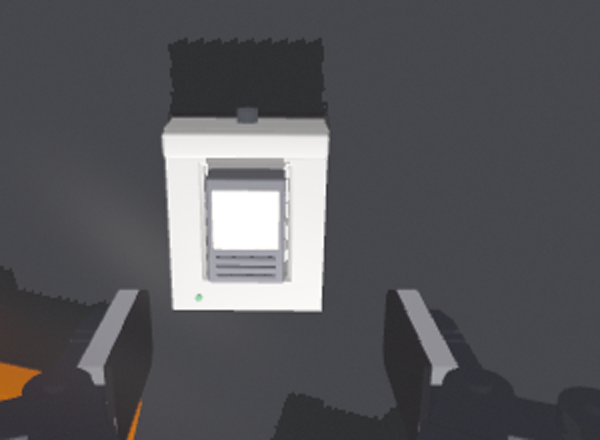

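Pack at (240,225) of the crop: label up, ridges at the near end, contacts end under the rib side. Measured 52.7×36.1, centre (467.9,-269.9), top 41 mm. All consistent. Moving above it.

```bash
python3 -c "
from h import *
go([.461,-.2684,.04],-10.7)"; python3 -m inch '[{"slide":[-10,0,-26],"twist":0},{"slide":[-10,40,-26],"twist":0.5},{"slide":[-10,80,-27],"twist":0.5},{"slide":[-10,80,-27],"twist":0.5},{"slide":[-10,80,-27],"twist":0.5}]' 50;python3 -c "
from h import *
go([.461,-.2684,-.004],-10.7)"
```

```text
t 15.75 tcp [ 0.4882 -0.2815  0.1199] toolz heading -10.2 down [-0.025  0.012 -1.   ] q6 1.11 F [-0.3  0.5 -0.2] open 0.06
slide [ -7.5  80.7 -27. ]
world ccw turn -0.5205063857761445 => twist 0.5205063857761445
clock: 16.38
tcp_pos: [0.4621, -0.2653, 0.0413]
tcp_rot: [-1.128, 1.368, -1.325]
wrist_force: [0.7, -0.6, 0.8]
opening: 0.0497
t 16.38 tcp [ 0.4621 -0.2653  0.0413] toolz heading -10.6 down [-0.025  0.012 -1.   ] q6 1.11 F [ 0.7 -0.6  0.8] open 0.0497
slide [ 3.6 45.3  0.7]
world ccw turn -0.09653838073847965 => twist 0.09653838073847965
```

```bash
python3 -m inch '[{"slide":[3.5,20,1],"twist":0},{"slide":[3.5,36,1],"twist":0},{"slide":[3.5,43,1],"twist":0},{"slide":[3.5,45,1],"twist":0},{"slide":[3.5,45,1],"twist":0}]'; python3 -c "
from h import *
go([.461,-.2684,-.004],-10.7)"; python3 -m inch '[{"slide":[0,0,0],"twist":0},{"slide":[0,0,0],"twist":0},{"slide":[0,0,0],"twist":0}]' 20 50
```

```text
clock: 17.0
tcp_pos: [0.4613, -0.2684, -0.0038]
tcp_rot: [-1.128, 1.368, -1.325]
wrist_force: [0.8, 1.2, 0.7]
opening: 0.0498
t 17.0 tcp [ 0.4613 -0.2684 -0.0038] toolz heading -10.6 down [-0.025  0.012 -1.   ] q6 1.11 F [0.8 1.2 0.7] open 0.0498
slide [ 0.   0.2 -0.3]
world ccw turn -0.0931257359822979 => twist 0.0931257359822979
clock: 17.38
tcp_pos: [0.4621, -0.269, -0.003]
tcp_rot: [-1.127, 1.367, -1.327]
wrist_force: [0.8, -0.6, 2.7]
opening: 0.0345
```

```bash
python3 -m inch '[{"slide":[0,-10,0],"twist":0},{"slide":[0,-30,0],"twist":0},{"slide":[0,-80,0],"twist":0},{"slide":[0,-120,0],"twist":0},{"slide":[0,-120,0],"twist":0},{"slide":[0,-120,0],"twist":0}]' - 60; python3 - <<'E'
from m import *
go()
c=shoot("wrist","w11");P=cloud(c);H,S,V=cv2.split(cv2.cvtColor(c["pixels"],cv2.COLOR_RGB2HSV));z=P[...,2]
o=cv2.resize(c["pixels"][130:330,180:480,::-1],(600,400),interpolation=2);cv2.imwrite("pics/c11.png",o)
m=(z>.13)&(z<.18)&(V>210)&(S<40);m[300:]=0
print("label",m.sum(),mr(P[m]),np.percentile(z[m],[5,50,95]).round(4)); A=np.c_[P[m][:,:2],np.ones(m.sum())];print("plane slope",np.linalg.lstsq(A,z[m],rcond=None)[0])
E
```

```text
clock: 18.12
tcp_pos: [0.4641, -0.2697, 0.1163]
tcp_rot: [-1.128, 1.368, -1.325]
wrist_force: [0.6, -0.1, -1.5]
opening: 0.0345
t 18.12 tcp [ 0.4641 -0.2697  0.1163] toolz heading -10.6 down [-0.024  0.011 -1.   ] q6 1.11 F [ 0.6 -0.1 -1.5] open 0.0345
label 3201 (array([ 476.2, -272.9]), array([30.2, 29. ]), 79.3) [0.1611 0.162  0.163 ]
plane slope [ 0.0018392  -0.00079877  0.16094019]
```

View pics/c11.png

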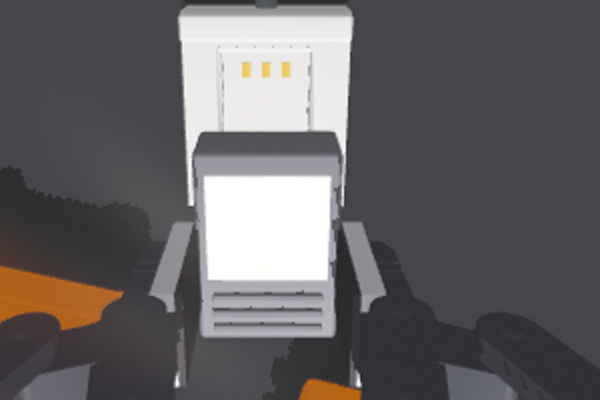

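Pack held level, contact pads left behind in the cradle; held pose is known relative to the tool (6.6 mm ahead, 0.9 mm right). Moving above the bay.

```bash
python3 -c "
from h import *
go([.6268,.0425,.09],-17.6)"; 
```

```text
t 18.18 tcp [ 0.4635 -0.2692  0.1154] toolz heading -10.6 down [-0.026  0.013 -1.   ] q6 1.11 F [-0.2  0.9 -2. ] open 0.0341
slide [-336.3   25.1  103.8]
world ccw turn -6.991631564235092 => twist 6.991631564235092
```

```bash
python3 -m inch '[{"slide":[-50,5,15],"twist":2},{"slide":[-110,5,34],"twist":4},{"slide":[-170,5,52],"twist":6},{"slide":[-230,5,70],"twist":7},{"slide":[-290,5,90],"twist":7},{"slide":[-336,5,104],"twist":7},{"slide":[-336,25,104],"twist":7},{"slide":[-336,25,104],"twist":7}]';  python3 -m inch '[{"slide":[0,0,0],"twist":0},{"slide":[0,0,0],"twist":0}]'; cat > pk.py <<'E'
from m import *
import sys
go([.6268,.0425,.04],-17.6)
c=shoot("wrist",sys.argv[1]);P=cloud(c);H,S,V=cv2.split(cv2.cvtColor(c["pixels"],cv2.COLOR_RGB2HSV));z=P[...,2]
th=np.radians(-17.6);M=np.array([.629,.0408]);Rm=np.array([[np.cos(th),-np.sin(th)],[np.sin(th),np.cos(th)]])
q=np.dstack([(P[...,:2]-M)@Rm*1000,z*1000-1.6])
m=((abs(q[...,0]-13)<22)&(abs(q[...,1])<22)&(V>200)&(S<40)&(z>.06)).astype(np.uint8);m[300:]=0
n,l,s,_=cv2.connectedComponentsWithStats(m);m=l==1+np.argmax(s[1:,4])
r=cv2.minAreaRect(q[m][:,:2].astype(np.float32));print("label in meter",np.round(r,1).tolist() if 0 else r,"z",np.percentile(q[m][:,2],[5,50,95]).round(1))
print("=> pack centre x",round(r[0][0]-5.9,1),"y",round(r[0][1],1),"(want 7,0, top z 63)")
A=np.c_[q[m][:,:2],np.ones(m.sum())];print("slope",np.linalg.lstsq(A,q[m][:,2],rcond=None)[0][:2].round(3))
E
python3 pk.py w12
```

```text
clock: 19.18
tcp_pos: [0.6227, 0.0422, 0.0852]
tcp_rot: [-1.071, 1.464, -1.409]
wrist_force: [0.0, -0.2, -0.9]
opening: 0.034
clock: 19.42
tcp_pos: [0.6217, 0.041, 0.0846]
tcp_rot: [-1.071, 1.466, -1.409]
wrist_force: [0.5, 0.4, -0.8]
opening: 0.034
t 19.43 tcp [0.6217 0.041  0.0846] toolz heading -17.7 down [-0.037  0.012 -0.999] q6 1.82 F [ 0.5  0.4 -0.8] open 0.034
slide [-3.  44.4  6.1]
world ccw turn 0.0769359033008925 => twist -0.0769359033008925
label in meter ((6.204172134399414, -8.999348640441895), (28.978206634521484, 16.6846866607666), 1.744508147239685) z [127.6 128.6 129.5]
=> pack centre x 0.3 y -9.0 (want 7,0, top z 63)
slope [-0.015 -0.008]
```

```bash
cat > pk.py <<'E'
from m import *
import sys
top=float(sys.argv[2])
go([.6268,.0425,.04],-17.6)
c=shoot("wrist",sys.argv[1]) if len(sys.argv)<4 else load(sys.argv[1]);P=cloud(c);z=P[...,2]
th=np.radians(-17.6);M=np.array([.629,.0408]);Rm=np.array([[np.cos(th),-np.sin(th)],[np.sin(th),np.cos(th)]])
q=np.dstack([(P[...,:2]-M)@Rm*1000,z*1000-1.6])
m=(abs(q[...,2]-top)<2.2)&(abs(q[...,0]-5)<40)&(abs(q[...,1])<24); Q=q[m]
for x0 in range(-30,41,5):
    s=abs(Q[:,0]-x0)<2.5
    if s.sum()>5: print(x0,s.sum(),"y",np.percentile(Q[s,1],[1,99]).round(1),"z",np.median(Q[s,2]).round(1))
s=abs(Q[:,1])<12; print("x range",np.percentile(Q[s,0],[.3,99.7]).round(1))
E
python3 pk.py w12 128.6 r
```

```text
t 19.48 tcp [0.6223 0.0411 0.0852] toolz heading -17.7 down [-0.036  0.012 -0.999] q6 1.82 F [-0.3  0.3 -1. ] open 0.0346
slide [-2.7 45.   5.6]
world ccw turn 0.07012335907950273 => twist -0.07012335907950273
-25 245 y [-20.4  14.5] z 128.5
-20 546 y [-20.2  14.5] z 129.1
-15 581 y [-19.9  14.1] z 129.0
-10 608 y [-19.9  14.1] z 128.5
-5 608 y [-19.7  14.1] z 128.7
0 638 y [-19.9  23.3] z 128.6
5 731 y [-23.2  19.8] z 128.5
10 686 y [-20.6  14.8] z 128.4
15 699 y [-20.4  14.5] z 128.3
20 746 y [-20.3  14.5] z 128.1
25 618 y [-20.1  14.4] z 127.8
x range [-25.6  26.3]
```

```bash
python3 -m inch '[{"slide":[-2.9,15,2],"twist":0},{"slide":[-2.9,30,4],"twist":0},{"slide":[-2.9,44,5.5],"twist":0},{"slide":[-2.9,48,5.5],"twist":0},{"slide":[-2.9,48,5.5],"twist":0},{"slide":[-2.9,48,5.5],"twist":0}]'; python3 pk.py w13 80.5
```

```text
clock: 20.23
tcp_pos: [0.6273, 0.0428, 0.0376]
tcp_rot: [-1.069, 1.464, -1.41]
wrist_force: [-0.5, 0.3, -0.6]
opening: 0.034
t 20.23 tcp [0.6273 0.0428 0.0376] toolz heading -17.7 down [-0.035  0.012 -0.999] q6 1.82 F [-0.5  0.3 -0.6] open 0.034
slide [ 0.4 -2.4 -0.4]
world ccw turn 0.06652568201909048 => twist -0.06652568201909048
-20 278 y [-16.9  18.1] z 81.6
-15 462 y [-16.8  17.7] z 81.8
-10 504 y [-16.5  17.6] z 81.8
-5 580 y [-16.4  17.4] z 81.4
0 587 y [-16.3  17.3] z 81.6
5 608 y [-16.5  17.6] z 81.6
10 739 y [-22.3  23. ] z 81.4
15 674 y [-17.2  18.2] z 81.3
20 693 y [-17.  18.] z 81.4
25 753 y [-16.8  18.1] z 81.2
30 620 y [-16.7  17.9] z 80.7
x range [-20.8  31. ]
```

```bash
python3 -m inch '[{"slide":[0.5,4,1.5],"twist":0},{"slide":[0.5,8,2.2],"twist":0},{"slide":[0.5,11,2.5],"twist":0},{"slide":[0.5,14,2.5],"twist":0},{"slide":[0.5,17,2.5],"twist":0},{"slide":[0.5,19,2.5],"twist":0},{"slide":[0.5,19,2.5],"twist":0}]'; python3 pk.py w14 63.5
```

```text
clock: 21.15
tcp_pos: [0.6291, 0.0418, 0.0193]
tcp_rot: [-1.069, 1.464, -1.41]
wrist_force: [-1.2, 0.2, 2.5]
opening: 0.0342
t 21.15 tcp [0.6291 0.0418 0.0193] toolz heading -17.7 down [-0.034  0.012 -0.999] q6 1.82 F [-1.2  0.2  2.5] open 0.0342
slide [  0.  -20.6  -3.2]
world ccw turn 0.05864440267180271 => twist -0.05864440267180271
-20 128 y [-18.4  19.4] z 62.9
-15 538 y [-17.2  17.5] z 63.7
-10 551 y [-17.   17.1] z 63.6
-5 601 y [-16.9  17.1] z 63.4
0 569 y [-16.7  17. ] z 63.3
5 629 y [-16.9  17.2] z 63.4
10 671 y [-22.   21.8] z 63.3
15 733 y [-21.1  21.4] z 63.3
20 692 y [-17.4  17.7] z 63.2
25 732 y [-17.   17.5] z 63.2
30 778 y [-17.3  17.4] z 62.9
35 96 y [-16.9  16.8] z 62.1
x range [-18.9  33. ]
```

Pack sits at x=7.0, y=0.1, top 63.3 mm: home. Releasing and backing off upward.

```bash
python3 -m inch '[{"slide":[0,0,0],"twist":0},{"slide":[0,0,0],"twist":0},{"slide":[0,0,0],"twist":0}]' 50 30; python3 -m inch '[{"slide":[0,-20,0],"twist":0},{"slide":[0,-50,0],"twist":0},{"slide":[0,-80,-10],"twist":0},{"slide":[0,-80,-20],"twist":0},{"slide":[0,-80,-20],"twist":0}]'; python3 pk.py w15 63;python3 cov.py scene s15
```

```text
clock: 21.58
tcp_pos: [0.6292, 0.0418, 0.0192]
tcp_rot: [-1.069, 1.464, -1.41]
wrist_force: [-0.4, -0.1, -0.7]
opening: 0.05
clock: 22.2
tcp_pos: [0.6119, 0.0472, 0.0998]
tcp_rot: [-1.069, 1.464, -1.41]
wrist_force: [0.8, -0.5, -1.2]
opening: 0.0503
t 22.2 tcp [0.6119 0.0472 0.0998] toolz heading -17.6 down [-0.035  0.012 -0.999] q6 1.83 F [ 0.8 -0.5 -1.2] open 0.0503
slide [-0.  59.2 17.8]
world ccw turn 0.041955539656640894 => twist -0.041955539656640894
-25 29 y [-23.3  23.5] z 62.2
-20 126 y [-23.2  23.4] z 62.5
-15 287 y [-17.8  17.8] z 63.3
-10 289 y [-17.6  17.7] z 63.2
-5 321 y [-17.4  17.5] z 63.2
0 297 y [-17.3  17.5] z 63.1
5 323 y [-17.2  17.3] z 63.2
10 327 y [-17.9  17.9] z 63.2
15 333 y [-17.6  17.8] z 63.3
20 343 y [-17.4  17.6] z 63.2
25 346 y [-17.4  17.4] z 63.1
30 383 y [-17.2  17.4] z 62.9
35 14 y [-16.9   5.3] z 62.9
x range [-18.9  32.6]
-20 -56 [49. 49. 49.] -20 -48 [50. 52. 53.] -20 -40 [49. 53. 53.] -20 -32 [50. 52. 52.] -20 -24 [52. 57. 61.] -20 -16 [50. 52. 62.] -20 -8 [50. 57. 62.] -20 0 [51. 56. 63.] -20 8 [48. 52. 64.] -20 16 [48. 56. 60.] -20 24 [51. 52. 57.] -20 32 [57. 60. 63.] -20 48 [52. 64. 78.] -20 56 [ 1. 37. 88.] -20 64 [ -2. 113. 141.] -20 72 [ -1. 126. 136.] -20 80 [-3. -1.  3.] -20 88 [1. 2. 2.] 
20 -56 [50. 50. 50.] 20 -48 [51. 51. 53.] 20 -40 [50. 50. 52.] 20 -32 [51. 51. 52.] 20 -24 [61. 62. 62.] 20 -16 [ 61.  62. 156.] 20 48 [56. 64. 80.] 20 56 [-0. 34. 92.] 20 64 [ -0. 108. 139.] 20 72 [ -2. 126. 136.] 20 80 [-1. -0.  1.] 20 88 [-3. -1.  1.]
```

The pack is home and the cover still open. Next: shut the fingers, go over and behind the cover.

```bash
python3 -m inch '[{"slide":[0,-40,0],"twist":0},{"slide":[0,-65,10],"twist":0},{"slide":[0,-68,50],"twist":0},{"slide":[0,-68,90],"twist":0},{"slide":[0,-68,122],"twist":0},{"slide":[0,-68,122],"twist":0},{"slide":[0,-68,122],"twist":0}]' 0 30; python3 -c "
from h import *
import numpy as np
th=np.radians(-17.6)
X=np.array([.629,.0408])+.1*np.array([np.cos(th),np.sin(th)])
go([X[0],X[1],.080],-17.6)"
```

```text
clock: 23.18
tcp_pos: [0.7291, 0.0093, 0.1601]
tcp_rot: [-1.073, 1.468, -1.408]
wrist_force: [-0.0, -0.6, -0.5]
opening: -0.0
t 23.18 tcp [0.7291 0.0093 0.1601] toolz heading -17.7 down [-0.04   0.013 -0.999] q6 1.79 F [-0.  -0.6 -0.5] open -0.0
slide [ 0.3 80.2 -1.6]
world ccw turn 0.06302021436449934 => twist -0.06302021436449934
```

```bash
python3 -m inch '[{"slide":[0,40,3],"twist":0},{"slide":[0,75,3],"twist":0},{"slide":[0,80,3],"twist":0},{"slide":[0,80,3],"twist":0}]'; python3 -m inch '[{"slide":[0,0,-10],"twist":0},{"slide":[0,0,-20],"twist":0},{"slide":[0,0,-30],"twist":0},{"slide":[0,0,-38],"twist":0},{"slide":[0,0,-46],"twist":0},{"slide":[0,0,-54],"twist":0},{"slide":[0,0,-62],"twist":0},{"slide":[0,0,-70],"twist":0}]'; python3 -m inch '[{"slide":[0,0,-8],"twist":0},{"slide":[0,0,-8],"twist":0}]'; python3 cov.py wrist w16
```

```text
clock: 23.68
tcp_pos: [0.7285, 0.0098, 0.0805]
tcp_rot: [-1.073, 1.468, -1.408]
wrist_force: [-0.2, -1.0, 0.1]
opening: 0.0002
clock: 24.68
tcp_pos: [0.6613, 0.0311, 0.0834]
tcp_rot: [-1.073, 1.468, -1.408]
wrist_force: [-0.0, -0.1, 0.6]
opening: -0.0001
clock: 24.92
tcp_pos: [0.653, 0.0338, 0.0836]
tcp_rot: [-1.074, 1.468, -1.407]
wrist_force: [-1.1, -0.0, 0.4]
opening: -0.0
-20 0 [92. 94. 96.] -20 8 [87. 89. 92.] -20 16 [83. 85. 87.] -20 24 [78. 81. 83.] -20 32 [ 74. 166. 175.] -20 40 [ 71. 169. 174.] -20 48 [53. 65. 70.] -20 56 [-0. 29. 52.] -20 64 [-1. -0.  1.] -20 72 [-1. -0.  1.] -20 80 [-1. -0.  1.] -20 88 [-1.  0.  1.] 
20 -8 [96. 96. 96.] 20 0 [92. 94. 96.] 20 8 [87. 89. 92.] 20 16 [83. 85. 88.] 20 24 [ 78.  81. 174.] 20 32 [ 74. 166. 175.] 20 40 [ 71. 169. 174.] 20 48 [53. 65. 70.] 20 56 [-0. 29. 52.] 20 64 [-1. -0.  1.] 20 72 [-1. -0.  1.] 20 80 [-1. -0.  1.] 20 88 [-1.  0.  1.]
```

```bash
python3 -m inch '[{"slide":[0,0,-20],"twist":0},{"slide":[0,0,-40],"twist":0},{"slide":[0,0,-44],"twist":0},{"slide":[0,0,-44],"twist":0},{"slide":[0,0,-44],"twist":0}]'; python3 cov.py wrist w17; python3 -c "
from h import *
import numpy as np
th=np.radians(-17.6)
X=np.array([.629,.0408])-.022*np.array([np.cos(th),np.sin(th)])
go([X[0],X[1],.040],-17.6)"
```

```text
clock: 25.6
tcp_pos: [0.6126, 0.0467, 0.0858]
tcp_rot: [-1.072, 1.467, -1.408]
wrist_force: [0.6, 1.2, 0.0]
opening: -0.0001
-20 -56 [51. 52. 52.] -20 -48 [51. 52. 53.] -20 -40 [51. 52. 53.] -20 -32 [77. 77. 78.] -20 -24 [76. 77. 78.] -20 -16 [75. 76. 77.] -20 -8 [ 75. 166. 174.] -20 0 [ 73. 167. 174.] -20 8 [72. 73. 74.] -20 16 [72. 73. 74.] -20 24 [70. 72. 73.] -20 32 [70. 71. 72.] -20 40 [69. 71. 72.] -20 48 [52. 65. 70.] -20 56 [-1. 27. 53.] -20 64 [-1.  0.  1.] -20 72 [-1. -0.  1.] -20 80 [-1.  0.  1.] -20 88 [-1. -0.  1.] 
20 -56 [52. 52. 52.] 20 -48 [51. 52. 53.] 20 -40 [51. 52. 53.] 20 -32 [77. 77. 78.] 20 -24 [76. 77. 78.] 20 -16 [75. 76. 77.] 20 -8 [ 74. 166. 174.] 20 0 [ 73. 168. 175.] 20 8 [72. 74. 75.] 20 16 [71. 73. 74.] 20 24 [71. 72. 73.] 20 32 [70. 71. 72.] 20 40 [69. 70. 72.] 20 48 [53. 65. 70.] 20 56 [-1. 27. 52.] 20 64 [-1. -0.  1.] 20 72 [-1.  0.  1.] 20 80 [-1. -0.  1.] 20 88 [-1. -0.  1.] 
t 25.65 tcp [0.6125 0.0467 0.0857] toolz heading -17.6 down [-0.039  0.013 -0.999] q6 1.83 F [0.9 0.3 0.1] open -0.0002
slide [ 0.6 45.9 -2.6]
world ccw turn 0.04769499214759776 => twist -0.04769499214759776
```

The cover rests ajar at about 0.1 rad. Pressing near the front wall.

```bash
python3 -m inch '[{"slide":[0,30,-2],"twist":0},{"slide":[0,44,-4],"twist":0},{"slide":[0,48,-4],"twist":0},{"slide":[0,51,-4],"twist":0},{"slide":[0,53,-4],"twist":0},{"slide":[0,54,-4],"twist":0}]'; python3 cov.py wrist w18; python3 -c "
from h import *
go()"
```

```text
clock: 26.4
tcp_pos: [0.6071, 0.0485, 0.0346]
tcp_rot: [-1.073, 1.467, -1.408]
wrist_force: [-5.7, 0.4, 12.2]
opening: 0.0001
-20 -48 [51. 52. 53.] -20 -40 [51. 52. 53.] -20 -32 [68. 69. 70.] -20 -24 [ 68.  69. 125.] -20 -16 [ 69. 117. 125.] -20 -8 [ 69. 124. 157.] -20 0 [ 69. 154. 165.] -20 8 [68. 69. 70.] -20 16 [68. 69. 70.] -20 24 [68. 69. 70.] -20 32 [68. 69. 70.] -20 40 [69. 70. 71.] -20 48 [56. 65. 70.] -20 56 [-1. 32. 53.] -20 64 [-1.  0.  1.] -20 72 [-1. -0.  1.] -20 80 [-1. -0.  1.] -20 88 [-1. -0.  1.] 
20 -48 [51. 52. 53.] 20 -40 [51. 52. 53.] 20 -32 [68. 69. 70.] 20 -24 [ 68.  69. 126.] 20 -16 [ 68. 117. 126.] 20 -8 [ 69. 124. 158.] 20 0 [ 68. 155. 165.] 20 8 [68. 69. 70.] 20 16 [68. 69. 70.] 20 24 [68. 69. 70.] 20 32 [68. 69. 70.] 20 40 [69. 70. 72.] 20 48 [57. 65. 70.] 20 56 [-1. 32. 53.] 20 64 [-1. -0.  1.] 20 72 [-1. -0.  1.] 20 80 [-1. -0.  1.] 20 88 [-1. -0.  1.] 
t 26.45 tcp [0.6071 0.0486 0.0347] toolz heading -17.6 down [-0.039  0.013 -0.999] q6 1.83 F [-5.7  0.2  9.3] open -0.0
```

Cover is flat at 69 mm with about 10 N on it. Lifting off and checking that it stays shut, and that the spatula and bystanders are where they should be.

```bash
python3 -m inch '[{"slide":[0,-30,-5],"twist":0},{"slide":[0,-80,-30],"twist":0},{"slide":[0,-120,-60],"twist":0},{"slide":[0,-150,-60],"twist":0},{"slide":[0,-150,-60],"twist":0},{"slide":[0,-150,-60],"twist":0}]'; python3 cov.py wrist w19; python3 - <<'E'
from m import *
go()
s=shoot("scene","s19");P=cloud(s);P0=cloud(load("scene0"))
for n,(u,v) in dict(beaker=(354,310),jar=(452,208),tip_box=(450,140),reag=(198,318),handle=(383,175),blade=(408,187)).items(): print(n,(P[v-2:v+3,u-2:u+3].reshape(-1,3).mean(0)*1000).round(0),(P0[v-2:v+3,u-2:u+3].reshape(-1,3).mean(0)*1000).round(0))
cv2.imwrite("pics/f.png",s["pixels"][:,:,::-1])
E
```

```text
clock: 27.2
tcp_pos: [0.5555, 0.0648, 0.1864]
tcp_rot: [-1.073, 1.468, -1.408]
wrist_force: [-0.2, 0.8, -0.5]
opening: 0.0001
-20 -56 [50. 52. 52.] -20 -48 [51. 52. 53.] -20 -40 [51. 52. 53.] -20 -32 [51. 53. 70.] -20 -24 [69. 69. 71.] -20 -16 [68. 70. 70.] -20 -8 [68. 69. 70.] -20 0 [68. 69. 71.] -20 8 [68. 69. 71.] -20 16 [68. 69. 71.] -20 24 [68. 69. 71.] -20 32 [68. 70. 71.] -20 40 [69. 70. 72.] -20 48 [64. 65. 71.] -20 56 [51. 52. 53.] -20 64 [-1. -0.  1.] -20 72 [-1.  0.  1.] -20 80 [-1. -0.  1.] -20 88 [-1. -0.  1.] 
20 -56 [51. 52. 53.] 20 -48 [51. 52. 53.] 20 -40 [51. 52. 53.] 20 -32 [51. 53. 70.] 20 -24 [68. 69. 70.] 20 -16 [68. 69. 71.] 20 -8 [68. 69. 70.] 20 0 [68. 69. 70.] 20 8 [68. 69. 71.] 20 16 [68. 69. 70.] 20 24 [68. 70. 70.] 20 32 [68. 69. 71.] 20 40 [68. 70. 72.] 20 48 [64. 65. 70.] 20 56 [52. 52. 53.] 20 64 [-1.  0.  1.] 20 72 [-1.  0.  1.] 20 80 [-2. -0.  1.] 20 88 [-1. -0.  1.] 
t 27.25 tcp [0.5549 0.0648 0.1854] toolz heading -17.6 down [-0.041  0.013 -0.999] q6 1.86 F [-0.1  0.5 -0.2] open -0.0002
beaker [ 764. -218.   43.] [ 764. -218.   43.]
jar [766. 196.  52.] [766. 197.  51.]
tip_box [643. 397. 112.] [623. 444.  82.]
reag [ 614. -479.  156.] [ 614. -479.  156.]
handle [518. 252.  13.] [518. 253.  13.]
blade [603. 254.   8.] [603. 256.   7.]
```

View pics/f.png

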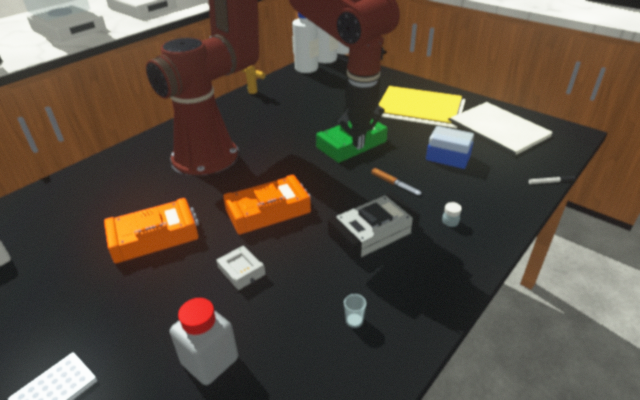

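The final view shows the cover shut at (375,215), an empty cradle at (241,265), and the spatula flat at (396,180). The bystanders are at their starting pixels, including the tip box at (450,146); its differing depth sample is not explained. Handing in.

```bash
python3 -c "
from cell import env
print(env.close_job())"
```

```text
the job is handed in; nothing more can be done
None
```

I opened the cover with the spatula blade in the notch, swung it back to its stop, and laid the spatula down in its original spot. I then fitted the pack from the cradle into the bay, tipped the cover forward and pressed it shut with about 10 N. The job was handed in at about 27 s of the 69 s allowed.

**Lifting, not levering:** I raised the blade straight up under the notch edge and did not rock it on the case's front edge. The catch came free and the cover rose to about 0.5 rad on the blade.

**Last checks:**
- **Pack:** its centre was within about 0.2 mm of the bay centre in the plan view. Its top was at 63.2 mm (63 expected), level, with the contacts at the hinge end. I measured this before closing the cover.
- **Cover:** it stayed flat at about 69 mm after I let go, so it is shut.
- **Spatula:** flat on the bench, within about 2 mm of where it started.
- **Bystanders:** the beaker, jar and reagent bottle were within 1 mm of their starting positions.
- **Robot:** clear of everything.

**What failed or disagreed:**
- **First grasp:** the first try at the spatula closed on nothing. Both cameras put the real fingertips about 37 mm short of the reported TCP, so I corrected for that from then on.
- **Tool tilt:** the tool picked up a tilt of about 2° along the way. It did no harm.
- **Tip box:** one depth sample on the box disagreed with the start by several centimetres, and I did not look into it. In the final picture the box is at its starting pixels, and I never moved the arm near it.

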